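Pull the axle and take the worn roller out of the sander fork

TASK

Strip the worn roller out of the sander fork: draw the axle straight out of its sleeve by its square grip, without dragging the fork along, and lay the axle down flat in the shallow steel tray. Then lift the roller out of the fork and lower it gently into the low open cardboard carton. Do not knock the bottle, the disc stack or the upright stock box near the fork.

Things in the scene. Friction and masses are not known exactly. Their poses are not given: they have to be found in the camera images.
- fork: Loose heavy (3 kg) grey roller fork, not bolted down. Origin: centre of its underside; y along the axle. Base 110 (x) x 150 (y) x 18 mm. Two upright cheeks, 50 mm wide in x, tops at 130 mm: near one (the sleeve) y -70 to -40 mm, far one y 40 to 62 mm. Between them two bars along y (36 mm wide overall, tops 80 mm high) carry the roller. Open above and at both x sides.
- sleeve_mouth (a point): Outer mouth of the near cheek's sleeve, on the bore's axis, at fork x 0, y -70, z 105 mm; axes as the fork's. Both cheeks have a round through bore of 20 mm diameter on this axis. The axle comes out only towards the fork's -y.
- axle_grip (a point): Centre of the axle's black square grip (24 x 24 mm, 65 mm long; sides level and upright at the start). The axle is one rigid piece, 203 mm, about 0.18 kg: this grip, and at its +y end a round steel shaft, 18 mm diameter, 138 mm long. Its y runs from grip to tip, along the fork's y at the start. Home, the grip stands 3 to 18 mm off the sleeve mouth and the shaft runs through roller and cheeks.
- axle_tip (a point): End of the axle's steel shaft, on its axis, 170.5 mm from axle_grip along the axle's +y. It starts 120 to 135 mm inside the sleeve mouth.
- roller_center (a point): Centre of the worn roller: black rubber tube, 56 mm outside diameter, 26 mm bore, 68 mm long (its y), about 0.3 kg. It lies level on the fork's bars between the cheeks (4 to 8 mm gap at each end), centre 105 mm above the bench, the axle loosely through its bore; it stays on the bars when the axle is drawn.
- tray: Shallow open steel tray, fixed to the bench, 250 mm (its x) x 110 mm (its y) outside, walls 4 mm thick and 22 mm high, floor 4 mm thick. Origin: centre of its underside, on the bench. It stands at the left or the right of the fork.
- carton: Low open cardboard carton, fixed to the bench, 230 mm (its x) x 170 mm (its y) outside, walls and floor 5 mm thick, 60 mm high. Two short folded-down flaps on the outside of its y sides. Origin: centre of its underside, on the bench. It stands on the other side of the fork from the tray.
- can_center (a point): Centre of a white plastic bottle with a cap, 56 mm diameter, 185 mm tall, standing beside the fork. Not to be disturbed.
- discs_center (a point): Centre of a round stack of sanding discs, 97 mm diameter, 45 mm tall, standing beside the fork. Not to be disturbed.
- stockbox_center (a point): Centre of an upright closed cardboard box, 50 x 90 mm and 120 mm tall, standing on the fork's robot side. Not to be disturbed.
There are look-alikes about, which are no part of the job. Of the things that look like the part that bears roller_center, the larger one is meant. There is more than one size of the part that bears axle_grip; the job needs the larger.

How it is judged:
By the outcome, as a careful person would: the job done as asked, in the order asked, and still so for the second after the job is handed in, with the robot touching nothing.
It also fails if it takes over 69 s, if anything falls off the work surface, if the arm or the gripper's body presses on something with over 40 N, if the wrist force passes 120 N, or if a joint passes its speed limit or range.

ROBOT

A 6-joint arm with a two-finger parallel gripper is mounted at the origin on the work surface. World frame = base frame: x ahead of the robot, y to its left, z up, the work surface at z = 0. Lengths are in m, angles in degrees, forces in N, time in s.
With the tool pointing down it reaches from about 0.4 to 0.825 m from the base axis. Payload 7 kg.
Tool frame: the origin (TCP) lies midway between the tips of the shut fingers; the grasp point (between the pads) lies 19 mm behind it; z points along the fingers, y is the direction in which the jaws open and shut (so a half turn about z gives the same grasp; the last joint's range is limited). The gripper opens to 88 mm and grips with 3 to 60 N. Pads are 19 mm wide; open, the fingers measure 130 mm over their backs; the gripper's body (78 mm by 193 mm) begins 47 mm behind the grasp point.
Start: joints at [-60.671, 20.546, 0.682, 0, -70.136, -16.507], TCP at [0.15, -0.658, 0.227] pointing down, gripper open.
Joint ranges: [-176.03, 176.03], [-82.01, 121.73], [-58.28, 71.71], [-173.87, 95.51], [-174.79, -0.11], [-173.66, 173.66]. Speed limits (degrees/s): [136.94, 136.94, 172.46, 180, 180, 180].

INTERFACE

Orientations are given as [roll, pitch, yaw] about the fixed x, y, z axes, in that order (R = Rz(yaw) Ry(pitch) Rx(roll)).
In Python, from plant import sensors, viewer, r gives the robot as it stands. The module is installed in compiled form; this text tells all that it offers.
- The arm moves only by the shell command python3 -m handwheel 'ROWS' [OPENING] [FORCE]. ROWS is JSON, one flat list of numbers, 6 for each row, row after row: the shift along the world's x, y, z in cm, then the turn, a rotation vector about the world's x, y, z in rad. In form: [tx, ty, tz, wx, wy, wz, tx, ty, tz, wx, wy, wz, ...]. A call has 1 to 8 rows; each row is the pose to reach, as a shift and turn from the pose measured when the call began; what a row does not reach only later rows make up. A row lasts 1/10 s, in which the tool goes at most 50 mm and 8.59 degrees, less where a joint would pass 70% of its speed; a pose out of reach is approached as far as the arm can. A call with a gripper value outside its range is refused whole. OPENING is the closure in counts, from 0 (fully open) to 255 (shut), set as the call begins (- or left out, the last holds). The fingers move at their own pace and stop on an object; FORCE is the grip in N (left out, the last holds). Time passes only in rows, so rows that repeat a pose let the fingers close. It gives the time, the measured TCP pose, the force and the opening at its end, in the units of the state.
- sensors.get_state(): the state, without advancing time (a new reading comes with each control period).
- viewer.capture(name): name is "scene" or "top" or "wrist"; returns a dict with "img" (420x560x3 uint8, red, green, blue), "camera_matrix" (3x3 intrinsics, pixels), "camera_from_world" (4x4, takes a point from world to camera coordinates); the wrist camera has in their place "mount" (4x4, takes a point from camera to tool coordinates, whose origin is the TCP and whose axes are the flange's). Camera axes: x right, y down, z forward; pixel columns grow to the right and rows downward; lengths in m; the calibration is good to about 2 mm. A picture is of the moment at which its call begins: read the wrist's pose just before it. There is no depth.
- r.close_job(): hands the job in, once; it reports no verdict.
The state is a dict: "time_s": time; "joints": joint angles; "qd": joint speeds; "joint_torque": joint torques, N m; "tcp_pos": TCP position; "eef_rot": TCP orientation; "contact_force": force on the tool from outside, world axes, zero at the start; "moment": the same for the moment, N m; "gripper_width": finger opening in m.
Only numpy, scipy, OpenCV 4.12 (cv2) and the standard library are available. Lean on these libraries where they do the work, as an engineer would, in place of code of your own. Each camera call takes 0.05 s, during which the arm holds its last target.

## Working session

There is one attempt and no reset: what is moved stays moved. The work goes in short steps, Python scripts to look and compute and a shell command to move; the robot and the scene stay as the last step left them, time stands still between calls to the robot, and variables do not carry over. Pictures are saved under pics/ and viewed, and the job is handed in when it is done.

```bash
ls; mkdir -p pics; cat > h.py <<'E'
import numpy as np, cv2
from plant import sensors, viewer, r
from scipy.spatial.transform import Rotation as R
def cap(n,f=None):
    s=sensors.get_state(); d=viewer.capture(n)
    K=np.array(d["camera_matrix"])
    if n=="wrist":
        T=np.eye(4);T[:3,:3]=R.from_euler('xyz',s['eef_rot'],degrees=True).as_matrix();T[:3,3]=s['tcp_pos']
        W=T@np.array(d["mount"])
    else: W=np.linalg.inv(np.array(d["camera_from_world"]))
    im=d["img"][:,:,::-1].copy()
    if f: cv2.imwrite("pics/"+f,im); np.savez("pics/"+f+".npz",K=K,W=W)
    return im,K,W
def load(f):
    z=np.load("pics/"+f+".npz"); return cv2.imread("pics/"+f),z['K'],z['W']
def ray(K,W,u,v):
    d=W[:3,:3]@np.linalg.solve(K,[u,v,1.]); return W[:3,3],d/np.linalg.norm(d)
def onz(K,W,u,v,z):
    o,d=ray(K,W,u,v); return o+d*(z-o[2])/d[2]
def proj(K,W,p):
    c=np.linalg.inv(W)@np.append(p,1); q=K@c[:3]; return q[:2]/q[2]
def tri(a,b):
    (o1,d1),(o2,d2)=a,b
    A=np.stack([d1,-d2],1); t=np.linalg.lstsq(A,o2-o1,rcond=None)[0]
    p,q=o1+d1*t[0],o2+d2*t[1]; return (p+q)/2,np.linalg.norm(p-q)
E
python3 - <<'E'
from h import *
for n in ["scene","top","wrist"]:
    im,K,W=cap(n,n+"0.png"); print(n,K.round(1).tolist(),W.round(3).tolist())
s=sensors.get_state(); print(s)
E
```

```text
pics
scene [[391.7, 0.0, 283.4], [0.0, 391.7, 212.4], [0.0, 0.0, 1.0]] [[-0.695, 0.533, -0.482, 0.985], [0.719, 0.512, -0.47, 0.41], [-0.004, -0.674, -0.739, 0.698], [0.0, 0.0, 0.0, 1.0]]
top [[507.8, 0.0, 283.2], [0.0, 507.8, 214.6], [0.0, 0.0, 1.0]] [[0.007, -0.997, 0.079, 0.447], [-1.0, -0.006, 0.016, -0.0], [-0.016, -0.079, -0.997, 1.313], [0.0, 0.0, 0.0, 1.0]]
wrist [[341.5, 0.0, 280.8], [0.0, 341.5, 213.4], [0.0, 0.0, 1.0]] [[-0.222, 0.936, 0.274, 0.075], [0.975, 0.213, 0.063, -0.676], [0.001, 0.282, -0.96, 0.383], [0.0, 0.0, 0.0, 1.0]]
{'time_s': 0.15, 'joints': array([-6.06709917e+01,  2.05811849e+01,  6.48284194e-01, -1.26020514e-02,
       -7.01343252e+01, -1.65091721e+01]), 'qd': array([ 0.00089909, -0.23425617,  0.08388092, -0.04098889, -0.02415761,
        0.00090102]), 'joint_torque': array([-7.73731572e-04, -5.83277142e+01,  2.93289649e+01,  7.00119451e+00,
        8.73386016e-03, -1.06365942e-04]), 'tcp_pos': array([ 0.14969639, -0.65784929,  0.22587226]), 'eef_rot': array([ 1.79932178e+02, -7.74495141e-03, -1.67184449e+02]), 'contact_force': array([ 1.03612319,  0.14990372, -0.18413989]), 'moment': array([0.01769807, 0.03602998, 0.03330875]), 'gripper_width': 0.08742652967680678}
```

View pics/scene0.png

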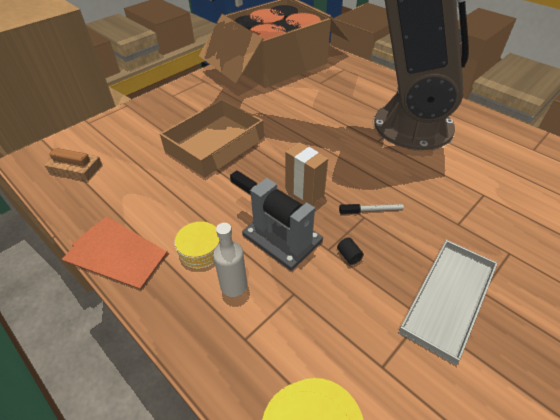

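View pics/top0.png

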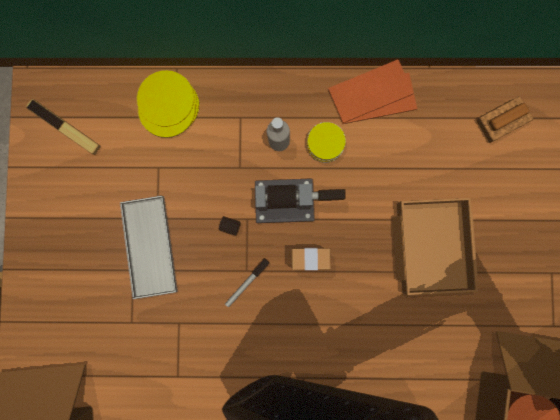

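View pics/wrist0.png

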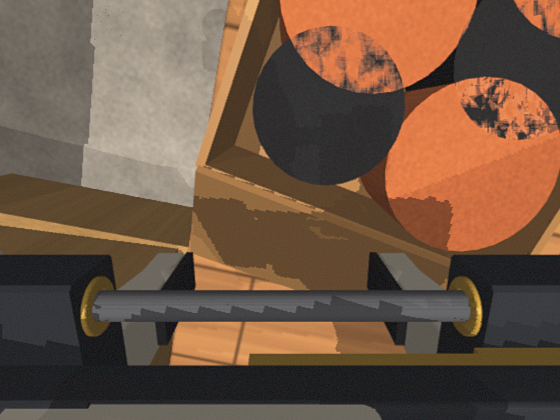

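Top view: the fork is at (285,200) with the grip at (330,195), so the axle draws to image right (world −y). The tray is at (148,247), the carton at (437,247), the bottle at (278,132), the discs at (326,141) and the stock box at (311,259).

Look-alikes:
- **Axle:** fork axle (330,195), loose small axle (262,268), knife-like tool (50,118).
- **Roller:** in the fork (283,196), loose small one (230,226).

I choose the ones in the fork and check them in a close crop.

```bash
python3 - <<'E'
from h import *
im,K,W=load("top0.png")
c=im[110:285,210:360]; cv2.imwrite("pics/crop1.png",cv2.resize(c,None,fx=4,fy=4,interpolation=cv2.INTER_CUBIC)[:600])
im,K,W=load("scene0.png")
c=im[130:310,170:420]; cv2.imwrite("pics/crop2.png",cv2.resize(c,None,fx=3,fy=3,interpolation=cv2.INTER_CUBIC)[:600])
E
```

```text
(no output)
```

View pics/crop1.png

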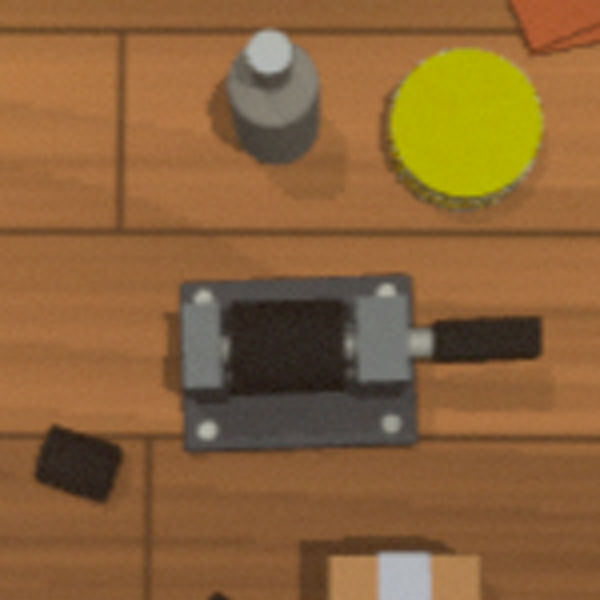

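View pics/crop2.png

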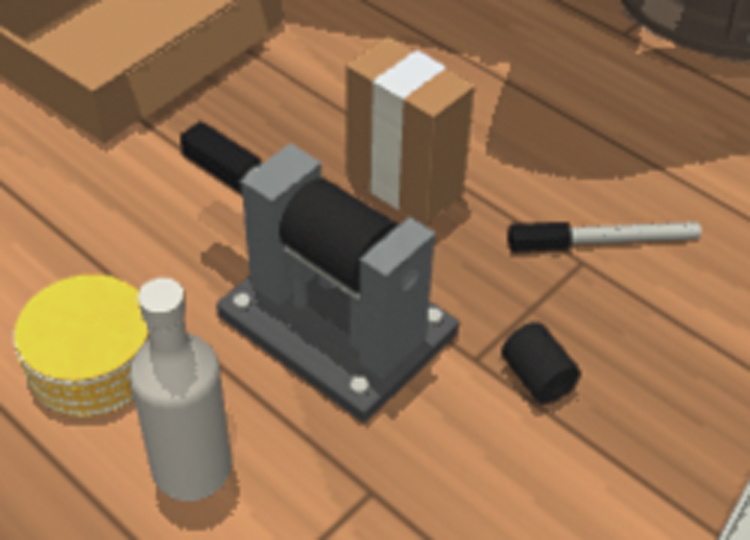

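The crop confirms the choice: the fork holds the larger roller, and the larger axle's grip sticks out to the right. Now I measure positions.

```bash
python3 - <<'E'
from h import *
im,K,W=load("top0.png")
f=lambda u,v,z:onz(K,W,u/4+210-.375,v/4+110-.375,z)
def show(n,pts,z):
    P=np.array([f(u,v,z) for u,v in pts]); print(n,P.mean(0).round(4),[round(np.linalg.norm(P[i]-P[i-1])*1e3,1) for i in range(len(P))],(P[:,:2]*1e3).round(0).tolist())
show("base",[(182,286),(410,276),(415,443),(187,450)],.018)
show("nearcheek",[(357,297),(409,295),(409,380),(357,382)],.13)
show("farcheek",[(181,306),(222,304),(222,386),(182,388)],.13)
show("grip",[(434,320),(541,318),(541,357),(433,361)],.117)
show("box",[(329,558),(481,555)],.12)
show("cap",[(269,52)],.185); show("discs",[(467,122)],.045)
g=lambda pts,z:print(np.array([onz(K,W,u,v,z) for u,v in pts]).round(3).tolist())
g([(122,203),(162,197),(175,293),(135,298)],.022)
g([(401,201),(469,200),(474,293),(406,295)],.06)
# grip dark mask in top
m=((im.max(2)<60).astype(np.uint8)); m2=np.zeros_like(m); m2[180:210,316:350]=m[180:210,316:350]
c,_=cv2.findContours(m2,0,2); c=max(c,key=cv2.contourArea); rr=cv2.minAreaRect(c); print(rr)
b=cv2.boxPoints(rr); P=np.array([onz(K,W,u,v,.117) for u,v in b]); print(P.mean(0),P.round(4).tolist())
E
```

```text
base [0.5858 0.0181 0.018 ] [np.float64(105.8), np.float64(146.8), np.float64(107.6), np.float64(145.8)] [[636.0, 93.0], [643.0, -53.0], [535.0, -57.0], [530.0, 89.0]]
nearcheek [ 0.5888 -0.0329  0.13  ] [np.float64(50.1), np.float64(30.5), np.float64(50.1), np.float64(30.4)] [[613.0, -18.0], [615.0, -48.0], [564.0, -48.0], [563.0, -18.0]]
farcheek [0.5838 0.0733 0.13  ] [np.float64(48.4), np.float64(24.1), np.float64(48.4), np.float64(23.5)] [[607.0, 86.0], [609.0, 62.0], [560.0, 61.0], [559.0, 85.0]]
grip [ 0.5904 -0.0949  0.117 ] [np.float64(24.4), np.float64(63.3), np.float64(23.2), np.float64(63.8)] [[602.0, -63.0], [603.0, -127.0], [580.0, -127.0], [577.0, -63.0]]
box [ 0.4615 -0.0465  0.12  ] [np.float64(89.0), np.float64(89.0)] [[460.0, -2.0], [463.0, -91.0]]
cap [0.7449 0.0336 0.185 ] [np.float64(0.0)] [[745.0, 34.0]]
discs [ 0.7372 -0.0879  0.045 ] [np.float64(0.0)] [[737.0, -88.0]]
[[0.577, 0.435, 0.022], [0.593, 0.332, 0.022], [0.349, 0.293, 0.022], [0.335, 0.394, 0.022]]
[[0.582, -0.271, 0.06], [0.585, -0.438, 0.06], [0.358, -0.446, 0.06], [0.351, -0.281, 0.06]]
((331.0, 194.5), (9.0, 26.0), 90.0)
[ 0.5900493  -0.09391354  0.117     ] [[0.6006, -0.0632, 0.117], [0.6009, -0.1247, 0.117], [0.5795, -0.1246, 0.117], [0.5792, -0.0632, 0.117]]
```

```bash
python3 -m handwheel '[2.7,3.5,0.3,0,0,0.087, 5.5,7,0.5,0,0,0.174, 8.2,10.5,0.5,0,0,0.26, 11,14,0.5,0,0,0.347, 13.7,17.5,0.5,0,0,0.434, 16.5,21,0.5,0,0,0.52, 19.2,24.6,0.5,0,0,0.607, 22,28.1,0.5,0,0,0.694]' 0 40
```

```text
time_s: 0.95
tcp_pos: [0.3703, -0.3751, 0.2309]
eef_rot: [179.9, -0.0, -127.2]
contact_force: [0.4, -0.2, -1.0]
gripper_width: 0.0877
```

```bash
python3 -m handwheel '[3,4,0,0,0,0.09, 6,8,0,0,0,0.18, 9,12,0,0,0,0.28, 12,15.5,0,0,0,0.38, 15,19.2,0,0,0,0.48, 18,23,0,0,0,0.58, 20.5,26,-0.5,0,0,0.65, 22,28,-1,0,0,0.69]'
python3 - <<'E'
from h import *
im,K,W=cap("wrist","w1.png"); cap("top","t1.png")
s=sensors.get_state(); print(s['tcp_pos'],s['eef_rot'],s['joints'].round(1),s['gripper_width'])
E
```

```text
time_s: 1.75
tcp_pos: [0.5918, -0.0927, 0.2204]
eef_rot: [179.9, 0.0, -87.4]
contact_force: [0.6, -0.4, 0.3]
gripper_width: 0.0876
[ 0.59139716 -0.09257931  0.21920218] [ 1.79810383e+02  6.21007824e-03 -8.74577903e+01] [  9.8  13.8  -9.8  -0.  -66.6  -7.2] 0.08741677943437347
```

View pics/w1.png

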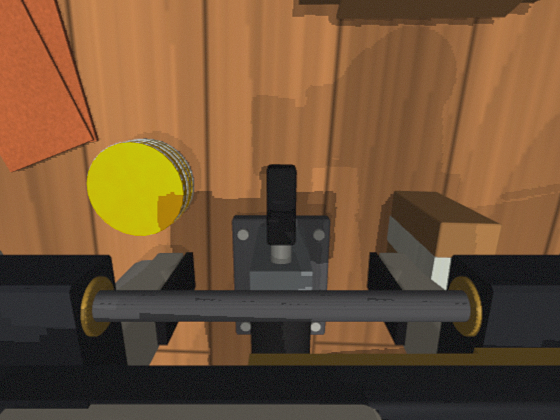

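The wrist view shows the grip at columns 267–297, rows 165–245, with the shaft and the sleeve cheek below it. I measure it here.

```bash
python3 - <<'E'
from h import *
im,K,W=load("w1.png")
cv2.imwrite("pics/w1c.png",cv2.resize(im[150:360,210:350],None,fx=4,fy=2.85,interpolation=cv2.INTER_CUBIC)[:600])
g=im[150:250,255:310].max(2)
for v in (170,180,190,200,210,220,230,240): print(v,[int(x) for x in im[v,260:304].max(1)])
E
```

```text
170 [149, 116, 98, 94, 97, 99, 65, 28, 20, 35, 33, 35, 29, 33, 30, 28, 26, 31, 31, 32, 28, 27, 35, 29, 35, 27, 29, 29, 26, 28, 34, 36, 32, 30, 24, 32, 81, 138, 152, 151, 154, 155, 158, 155]
180 [172, 135, 113, 110, 114, 114, 74, 23, 26, 32, 31, 28, 33, 41, 29, 37, 28, 31, 33, 33, 32, 34, 31, 33, 33, 30, 37, 30, 33, 30, 33, 31, 26, 33, 28, 30, 78, 136, 154, 153, 155, 157, 154, 158]
190 [136, 112, 114, 110, 116, 118, 75, 23, 29, 30, 34, 31, 33, 30, 32, 31, 37, 40, 29, 31, 34, 30, 29, 34, 32, 33, 38, 32, 32, 35, 31, 31, 32, 35, 31, 34, 101, 147, 158, 157, 159, 160, 158, 158]
200 [114, 113, 114, 113, 115, 116, 84, 33, 22, 31, 33, 32, 27, 35, 33, 40, 35, 32, 35, 32, 35, 34, 26, 32, 28, 35, 35, 35, 34, 27, 36, 34, 29, 31, 32, 25, 69, 93, 101, 103, 102, 101, 99, 99]
210 [116, 113, 113, 114, 116, 118, 83, 33, 18, 25, 22, 20, 21, 32, 28, 34, 26, 34, 34, 35, 33, 30, 31, 37, 32, 34, 28, 32, 31, 38, 33, 29, 21, 29, 16, 30, 90, 99, 101, 100, 103, 100, 97, 99]
220 [56, 53, 55, 59, 59, 56, 40, 23, 31, 35, 40, 38, 38, 42, 41, 31, 33, 35, 28, 28, 27, 22, 30, 28, 29, 29, 33, 30, 22, 32, 28, 29, 28, 35, 30, 33, 66, 60, 45, 47, 49, 52, 50, 45]
230 [50, 53, 53, 52, 56, 50, 42, 30, 26, 28, 37, 31, 27, 35, 27, 30, 28, 31, 31, 31, 18, 33, 33, 28, 28, 14, 35, 26, 27, 28, 24, 28, 26, 30, 20, 31, 56, 61, 55, 57, 53, 50, 55, 54]
240 [52, 52, 57, 51, 53, 55, 42, 29, 22, 27, 23, 26, 28, 32, 28, 32, 24, 26, 26, 31, 32, 27, 22, 27, 28, 28, 29, 26, 29, 22, 22, 33, 39, 33, 27, 37, 54, 59, 60, 62, 58, 62, 58, 58]
```

View pics/w1c.png

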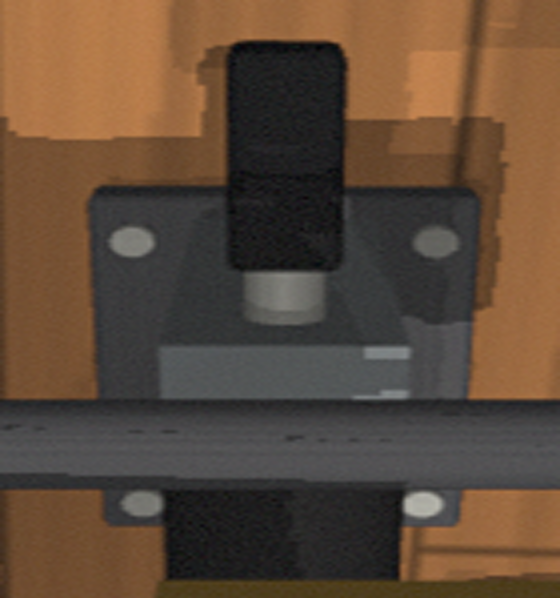

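```bash
python3 - <<'E'
from h import *
im,K,W=load("w1.png")
for v in (168,240): print([onz(K,W,u,v,.117).round(4).tolist() for u in (266.0,295.9)])
print([onz(K,W,281,v,.117).round(4).tolist() for v in (164.8,)], [onz(K,W,281,v,.105).round(4).tolist() for v in (244.8,)])
print([onz(K,W,u,v,.13).round(4).tolist() for u,v in ((250,272),(312,272))])
E
```

```text
[[0.6045, -0.1289, 0.117], [0.5816, -0.1299, 0.117]]
[[0.6026, -0.0702, 0.117], [0.5783, -0.0713, 0.117]]
[[0.5931, -0.1319, 0.117]] [[0.59, -0.0619, 0.105]]
[[0.614, -0.0475, 0.13], [0.5648, -0.0497, 0.13]]
```

```bash
python3 -m handwheel '[0,-0.2,-3,0,0,0, 0.05,-0.2,-6,0,0,0, 0.05,-0.2,-8.5,0,0,0, 0.05,-0.2,-10.5,0,0,0, 0.05,-0.2,-12,0,0,0, 0.05,-0.2,-13,0,0,0, 0.05,-0.2,-13.3,0,0,0, 0.05,-0.2,-13.3,0,0,0]'
python3 - <<'E'
from h import *
cap("scene","s2.png")
im=cv2.imread("pics/s2.png"); cv2.imwrite("pics/s2c.png",cv2.resize(im[100:300,170:400],None,fx=3,fy=3)[:600])
s=sensors.get_state(); print(s['tcp_pos'],s['eef_rot'],s['contact_force'])
E
```

```text
time_s: 2.65
tcp_pos: [0.5919, -0.0948, 0.0863]
eef_rot: [179.8, -0.0, -87.5]
contact_force: [-0.7, 0.8, 0.2]
gripper_width: 0.0872
[ 0.5921938  -0.09477042  0.08678517] [ 1.79850045e+02 -8.53835106e-04 -8.74661026e+01] [0.12902414 0.45669991 0.44707094]
```

View pics/s2c.png

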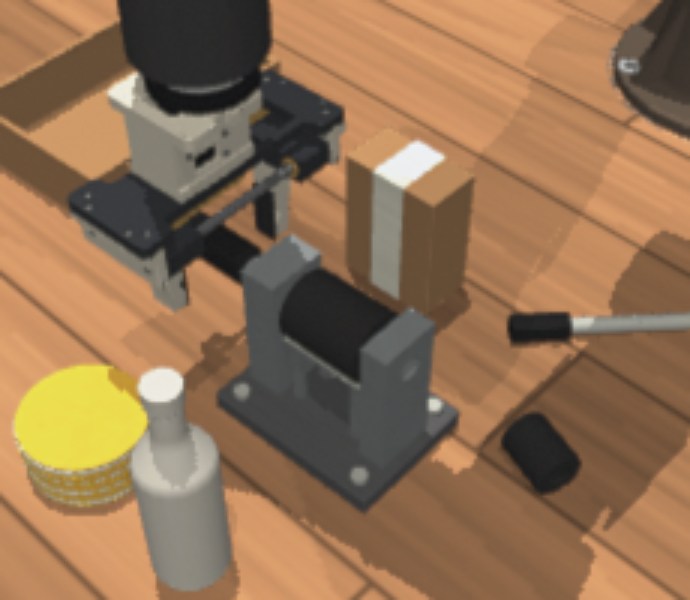

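Fingers straddle the grip at crop (175,290)/(275,215), clear of the box, discs and bottle. I close on it.

```bash
python3 -m handwheel '[0,0,0,0,0,0, 0,0,0,0,0,0, 0,0,0,0,0,0, 0,0,0,0,0,0, 0,0,0,0,0,0, 0,0,0,0,0,0, 0,0,0,0,0,0, 0,0,0,0,0,0]' 255 50; python3 -c "
from h import *
s=sensors.get_state(); print(s['tcp_pos'],s['contact_force'],s['moment'],s['gripper_width'])"
```

```text
time_s: 3.5
tcp_pos: [0.5922, -0.0947, 0.0868]
eef_rot: [179.9, 0.0, -87.5]
contact_force: [-0.1, 0.0, -0.9]
gripper_width: 0.0294
[ 0.5922378  -0.09474099  0.0867827 ] [-0.14634233  0.00862419 -0.8619555 ] [ 0.05842163  0.10647755 -0.03749325] 0.02935332730248668
```

```bash
python3 -m handwheel '[0,0,0,0,0,0, 0,0,0,0,0,0, 0,0,0,0,0,0, 0,0,0,0,0,0]'; python3 -c "
from h import *
s=sensors.get_state(); print(s['tcp_pos'],s['contact_force'],s['moment'],s['gripper_width'])"
```

```text
time_s: 3.9
tcp_pos: [0.5922, -0.0948, 0.0867]
eef_rot: [179.8, -0.0, -87.5]
contact_force: [-0.7, -0.2, -0.4]
gripper_width: 0.0235
[ 0.59216024 -0.09477748  0.0867433 ] [-0.65420192 -0.24289291 -0.36064284] [ 0.07937349  0.25279991 -0.01997304] 0.02349338704713963
```

Width 23.5 mm, so the grip is held. Draw gently along (+0.043, −1).

```bash
python3 -m handwheel '[0.01,-0.2,0,0,0,0, 0.02,-0.5,0,0,0,0, 0.04,-0.9,0,0,0,0, 0.06,-1.3,0,0,0,0, 0.07,-1.7,0,0,0,0, 0.09,-2.1,0,0,0,0, 0.11,-2.5,0,0,0,0, 0.13,-3,0,0,0,0]'; python3 - <<'E'
from h import *
s=sensors.get_state(); print(s['tcp_pos'],s['contact_force'],s['moment'],s['gripper_width'])
im,_,_=cap("top","t3.png"); a,_,_=load("top0.png")
cv2.imwrite("pics/t3c.png",np.hstack([cv2.resize(x[150:250,230:360],None,fx=3,fy=3) for x in (a,im)]))
E
```

```text
time_s: 4.7
tcp_pos: [0.5934, -0.1251, 0.0867]
eef_rot: [179.8, -0.0, -87.5]
contact_force: [-1.2, 0.7, -0.2]
gripper_width: 0.0236
[ 0.59344331 -0.12513078  0.08671285] [-1.24160958  0.73879233 -0.21487943] [ 0.21621241  0.14893341 -0.01363569] 0.023573489477023844
```

View pics/t3c.png

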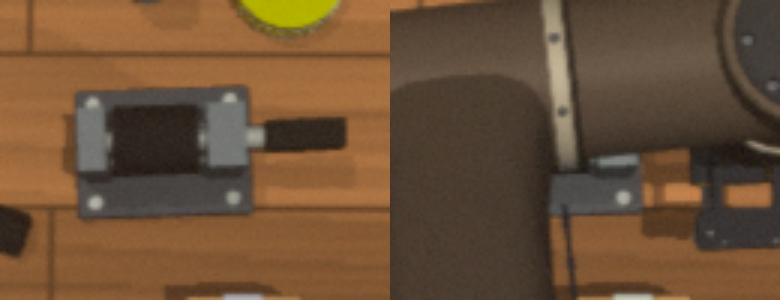

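The fork's right bolt is at the same pixel (233,197) as before, so the fork hasn't moved and the force is about 1 N. I continue the draw.

```bash
python3 -m handwheel '[0.03,-0.7,0,0,0,0, 0.06,-1.5,0,0,0,0, 0.1,-2.3,0,0,0,0, 0.13,-3.1,0,0,0,0, 0.16,-3.8,0,0,0,0, 0.2,-4.6,0,0,0,0, 0.23,-5.4,0,0,0,0, 0.26,-6.1,0,0,0,0]'; python3 - <<'E'
from h import *
s=sensors.get_state(); print(s['tcp_pos'],s['contact_force'],s['moment'],s['gripper_width'])
E
```

```text
time_s: 5.55
tcp_pos: [0.596, -0.1875, 0.0866]
eef_rot: [179.8, -0.0, -87.5]
contact_force: [0.4, 0.6, -1.1]
gripper_width: 0.0237
[ 0.59598402 -0.18751623  0.0866471 ] [ 0.37008011  0.60442528 -1.11177705] [0.10611215 0.13240311 0.03636157] 0.023693458014445102
```

```bash
python3 -m handwheel '[0.03,-0.7,0,0,0,0, 0.06,-1.4,0,0,0,0, 0.1,-2.2,0,0,0,0, 0.13,-3,0,0,0,0, 0.16,-3.8,0,0,0,0, 0.2,-4.6,0,0,0,0, 0.24,-5.3,0,0,0,0, 0.26,-5.8,0,0,0,0]'; python3 - <<'E'
from h import *
s=sensors.get_state(); print(s['tcp_pos'],s['contact_force'],s['moment'],s['gripper_width'])
im,_,_=cap("scene","s4.png");cap("wrist","w4.png")
cv2.imwrite("pics/s4c.png",cv2.resize(im[80:300,130:400],None,fx=2.7,fy=2.7)[:600])
E
```

```text
time_s: 6.35
tcp_pos: [0.5986, -0.2463, 0.0866]
eef_rot: [179.8, -0.0, -87.5]
contact_force: [0.6, 0.6, -1.4]
gripper_width: 0.0238
[ 0.59858513 -0.24625983  0.08657896] [ 0.60470688  0.55421052 -1.44783422] [-0.06498543  0.08848722  0.039211  ] 0.02382865288005468
```

View pics/s4c.png

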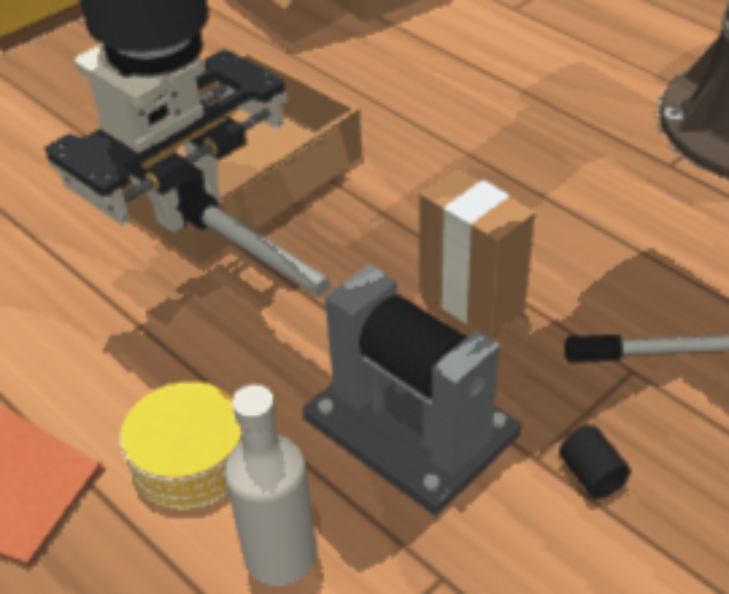

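View pics/w4.png

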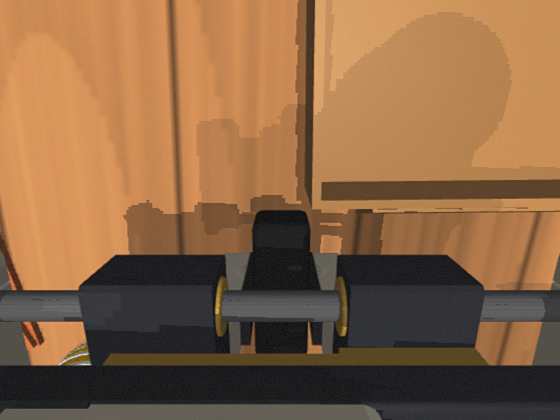

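The axle is out: its tip is at crop (322,283), short of the cheek, and the roller and fork are unmoved. I back off a bit more and lift.

```bash
python3 -m handwheel '[0.05,-0.8,0,0,0,0, 0.1,-1.6,0.5,0,0,0, 0.1,-2,2,0,0,0, 0.1,-2,5,0,0,0, 0.1,-2,8.5,0,0,0, 0.1,-2,12,0,0,0, 0.1,-2,15,0,0,0, 0.1,-2,16.5,0,0,0]'; python3 - <<'E'
from h import *
s=sensors.get_state(); print(s['tcp_pos'],s['eef_rot'],s['contact_force'],s['moment'],s['gripper_width'],s['joints'].round(1))
im,_,_=cap("scene","s5.png")
cv2.imwrite("pics/s5c.png",cv2.resize(im[20:240,130:400],None,fx=2.7,fy=2.7)[:600])
E
```

```text
time_s: 7.25
tcp_pos: [0.6005, -0.2671, 0.2557]
eef_rot: [-179.9, -0.1, -87.5]
contact_force: [-0.5, 0.0, -2.4]
gripper_width: 0.0241
[ 0.60050336 -0.26712513  0.25573014] [-1.79914939e+02 -1.14771603e-01 -8.75167041e+01] [-0.48679632  0.01908339 -2.42466237] [-0.0517956   0.02443706 -0.03337044] 0.024126875920882303 [ -7.   17.9   0.6   0.1 -72.6   9.4]
```

View pics/s5c.png

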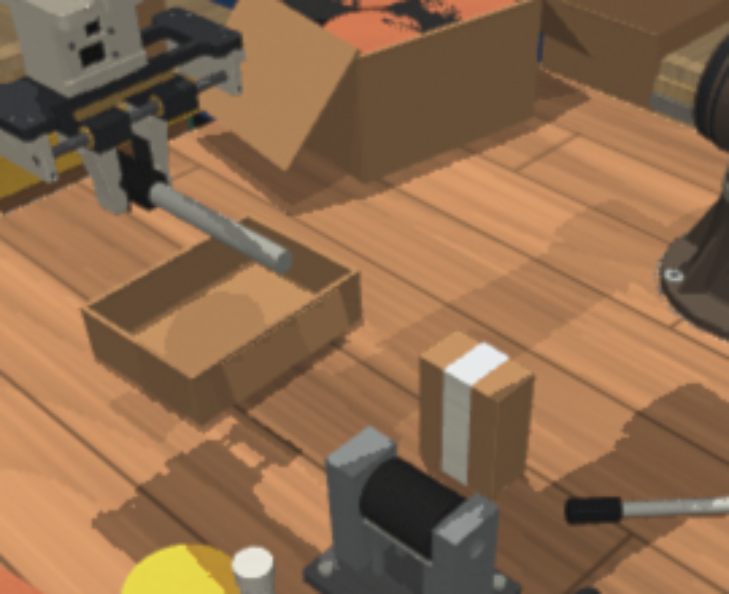

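The axle hangs level in the jaws. I carry it across to the tray, turning +97°.

```bash
python3 - <<'E'
from h import *
im,K,W=load("s5.png")
g=np.array([.6005,-.2671,.2747]); print(proj(K,W,g+.1685*np.array([-.0436,.999,0])), proj(K,W,g+.1685*np.array([-.0436,.999,0])+[0,0,-.01]))
E
python3 -m handwheel '[-0.4,3,0,0,0,0.09, -0.8,7,0,0,0,0.2, -1.3,11,0,0,0,0.31, -1.7,15,0,0,0,0.42, -2.2,19,0,0,0,0.53, -2.6,23,0,0,0,0.64, -3,27.5,0,0,0,0.75, -3.5,32,0,0,0,0.86]'
```

```text
[234.81113671 115.29030744] [235.31088553 119.77304186]
time_s: 8.1
tcp_pos: [0.5656, 0.054, 0.2571]
eef_rot: [-179.8, -0.2, -38.0]
contact_force: [0.5, 0.7, -1.7]
gripper_width: 0.0238
```

```bash
python3 -m handwheel '[-0.4,4.3,0,0,0,0.11, -0.9,8.6,0,0,0,0.22, -1.4,13,0,0,0,0.33, -1.8,17.4,0,0,0,0.44, -2.3,21.8,0,0,0,0.55, -2.8,26,0,0,0,0.66, -3.2,29.5,0,0,0,0.76, -3.5,31.5,0,0,0,0.83]'; python3 - <<'E'
from h import *
s=sensors.get_state(); print(s['tcp_pos'],s['eef_rot'],s['contact_force'],s['gripper_width'],s['joints'].round(1))
cap("scene","s6.png");cap("top","t6.png");cap("wrist","w6.png")
E
```

```text
time_s: 8.9
tcp_pos: [0.53, 0.3713, 0.2561]
eef_rot: [-179.8, -0.1, 9.9]
contact_force: [0.2, -1.1, -2.2]
gripper_width: 0.0235
[0.52999247 0.37134721 0.25609688] [-1.79824002e+02 -1.11596363e-01  9.88367013e+00] [ 0.17870162 -1.14719059 -2.1759686 ] 0.02348201280149147 [ 52.2  16.9  -0.7  -0.1 -72.2  47.7]
```

View pics/s6.png

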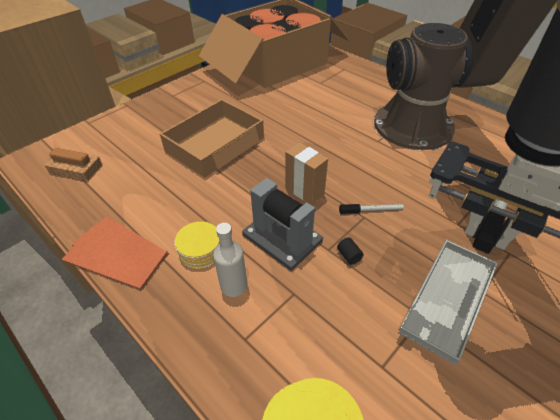

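View pics/w6.png

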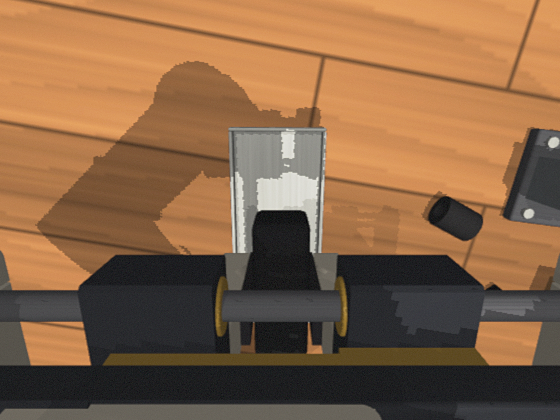

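The tray's +x end is in the wrist view at columns 229–326, row 128, aligned with the grip. I cross-check its position.

```bash
python3 - <<'E'
from h import *
im,K,W=load("w6.png")
P=[onz(K,W,u,v,.022) for u,v in ((229,129),(326,128.5),(322.5,250),(234,250))]
print(np.round(P,4).tolist(),np.linalg.norm(P[0]-P[1]),np.linalg.norm(P[2]-P[3]))
print("axis right",np.degrees(np.arctan2(*(P[1]-P[2])[1::-1])),"left",np.degrees(np.arctan2(*(P[0]-P[3])[1::-1])))
im,K,W=load("scene0.png")
cs=cv2.resize(im[230:370,390:510],None,fx=4.2,fy=4.2,interpolation=cv2.INTER_CUBIC); cv2.imwrite("pics/tr.png",cs)
E
```

```text
[[0.5787, 0.4379, 0.022], [0.5977, 0.3317, 0.022], [0.4549, 0.3059, 0.022], [0.4362, 0.4132, 0.022]] 0.10787244908603694 0.10885902629831537
axis right 10.233572822539488 left 9.843531434420843
```

View pics/tr.png

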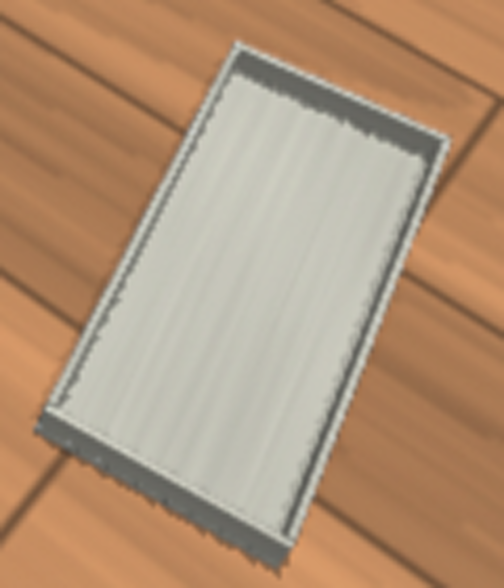

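```bash
python3 -m handwheel '[0.05,0.1,-2,0,-0.01,0, 0.05,0.3,-5,0.003,-0.02,0, 0.05,0.35,-8.5,0.006,-0.03,0, 0.05,0.35,-12,0.009,-0.049,0, 0.05,0.35,-15.5,0.009,-0.049,0, 0.05,0.35,-18.5,0.009,-0.049,0, 0.05,0.35,-20.8,0.009,-0.049,0, 0.05,0.35,-21.6,0.009,-0.049,0]'; python3 - <<'E'
from h import *
s=sensors.get_state(); print(s['tcp_pos'],s['eef_rot'],s['contact_force'],s['gripper_width'])
im,_,_=cap("scene","s7.png")
cv2.imwrite("pics/s7c.png",cv2.resize(im[180:380,370:560],None,fx=3,fy=3)[:600])
E
```

```text
time_s: 9.85
tcp_pos: [0.5298, 0.3708, 0.0373]
eef_rot: [-180.0, -2.7, 9.5]
contact_force: [0.0, -0.5, -1.1]
gripper_width: 0.0235
[0.52979831 0.37077702 0.03731518] [-179.97616912   -2.74393805    9.51376292] [ 0.02186002 -0.51126607 -1.0780282 ] 0.02351387747808966
```

View pics/s7c.png

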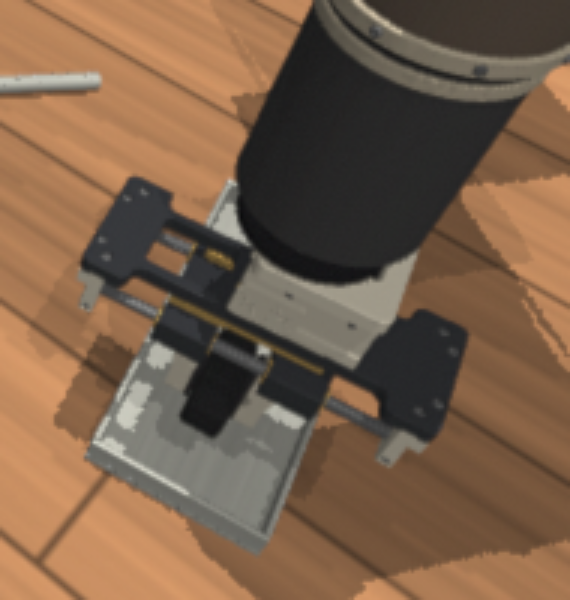

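```bash
python3 -m handwheel '[0,0.2,-0.4,0,0,0, 0.05,0.4,-0.9,0,0,0, 0.05,0.4,-1.4,0,0,0, 0.05,0.4,-1.8,0,0,0, 0.05,0.4,-2.2,0,0,0, 0.05,0.4,-2.5,0,0,0, 0.05,0.4,-2.7,0,0,0, 0.05,0.4,-2.7,0,0,0]'; python3 - <<'E'
from h import *
s=sensors.get_state(); print(s['tcp_pos'],s['eef_rot'],s['contact_force'],s['moment'],s['gripper_width'])
E
```

```text
time_s: 10.7
tcp_pos: [0.5303, 0.375, 0.01]
eef_rot: [-180.0, -2.7, 9.5]
contact_force: [0.6, -0.7, -1.8]
gripper_width: 0.0235
[0.53031156 0.37498556 0.01004443] [-179.99037086   -2.7361789     9.53664896] [ 0.56418922 -0.68284264 -1.84932509] [-0.11874911  0.246653   -0.02635833] 0.023501758432025715
```

```bash
python3 -m handwheel '[0,0,-0.1,0,0,0, 0,0,-0.2,0,0,0, 0,0,-0.3,0,0,0, 0,0,-0.3,0,0,0]'; python3 - <<'E'
from h import *
s=sensors.get_state(); print(s['tcp_pos'],s['eef_rot'],s['contact_force'],s['moment'],s['gripper_width'])
cap("wrist","w8.png"); im,_,_=cap("scene","s8.png")
cv2.imwrite("pics/s8c.png",cv2.resize(im[180:380,370:560],None,fx=3,fy=3)[:600])
E
```

```text
time_s: 11.1
tcp_pos: [0.5303, 0.3749, 0.007]
eef_rot: [-180.0, -2.7, 9.5]
contact_force: [1.0, 0.5, -2.1]
gripper_width: 0.0234
[0.53025927 0.37493116 0.00695839] [-179.99364655   -2.73031604    9.53479804] [ 1.04417437  0.49602588 -2.05153523] [-0.13311874  0.17147406  0.00627667] 0.023374038920135072
```

View pics/s8c.png

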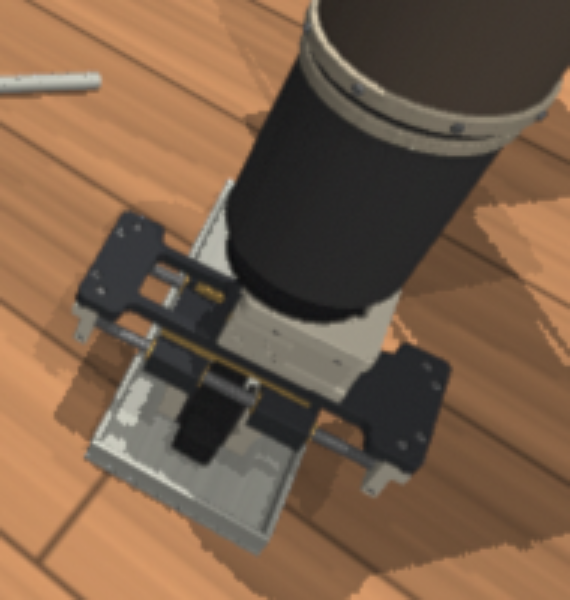

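```bash
python3 -m handwheel '[0,0,0,0.002,-0.01,0, 0,0,0,0.004,-0.02,0, 0,0,0,0.006,-0.03,0, 0,0,0,0.006,-0.035,0, 0,0,0,0.006,-0.035,0]'; python3 - <<'E'
from h import *
s=sensors.get_state(); print(s['tcp_pos'],s['eef_rot'],s['contact_force'],s['moment'],s['gripper_width'])
E
```

```text
time_s: 11.7
tcp_pos: [0.5304, 0.3753, 0.0077]
eef_rot: [-180.0, -4.8, 9.6]
contact_force: [0.9, 0.1, 3.1]
gripper_width: 0.0239
[0.53044583 0.3752731  0.00771619] [-179.96407645   -4.8323317     9.57194796] [0.89528138 0.07132917 3.0675865 ] [-0.26434381  0.53210963  0.0298276 ] 0.02391910256092713
```

The wrist force rose from −2 to +3 N, so the tip rests on the tray floor. I open partly, since the walls limit the finger width.

```bash
python3 -m handwheel '[0,0,-0.1,0,0,0, 0,0,-0.1,0,0,0, 0,0,-0.1,0,0,0, 0,0,-0.1,0,0,0, 0,0,-0.1,0,0,0]' 145 30; python3 - <<'E'
from h import *
s=sensors.get_state(); print(s['tcp_pos'],s['eef_rot'],s['contact_force'],s['moment'],s['gripper_width'])
E
```

```text
time_s: 12.2
tcp_pos: [0.5304, 0.3752, 0.0066]
eef_rot: [-180.0, -4.8, 9.6]
contact_force: [-0.6, 0.4, -0.2]
gripper_width: 0.038
[0.53044693 0.37521203 0.00657335] [-179.9707217    -4.8219006     9.56402109] [-0.59636316  0.40869646 -0.22858697] [-0.13410805  0.49099109 -0.02359053] 0.03795736370994637
```

Released at 38 mm. I rise straight up, then look.

```bash
python3 -m handwheel '[0,0,0.5,0,0,0, 0,0,1.5,0,0,0, 0,0,3.5,-0.002,0.02,0, 0,0,7,-0.006,0.04,0, 0,0,11,-0.01,0.06,0, 0,0,15,-0.015,0.083,0, 0,0,19,-0.015,0.083,0, 0,0,23,-0.015,0.083,0]'; python3 - <<'E'
from h import *
s=sensors.get_state(); print(s['tcp_pos'],s['eef_rot'],s['contact_force'],s['moment'],s['gripper_width'])
cap("wrist","w9.png"); im,_,_=cap("scene","s9.png")
cv2.imwrite("pics/s9c.png",cv2.resize(im[180:380,370:560],None,fx=3,fy=3)[:600])
E
```

```text
time_s: 13.0
tcp_pos: [0.5304, 0.375, 0.2395]
eef_rot: [-180.0, -0.0, 9.6]
contact_force: [0.1, 0.2, -0.3]
gripper_width: 0.0379
[0.53040557 0.37498337 0.2394802 ] [-1.79974457e+02 -3.11452889e-02  9.55865696e+00] [ 0.08238728  0.2389736  -0.30146089] [ 0.03482192  0.03914089 -0.02238168] 0.037861480832550726
```

View pics/s9c.png

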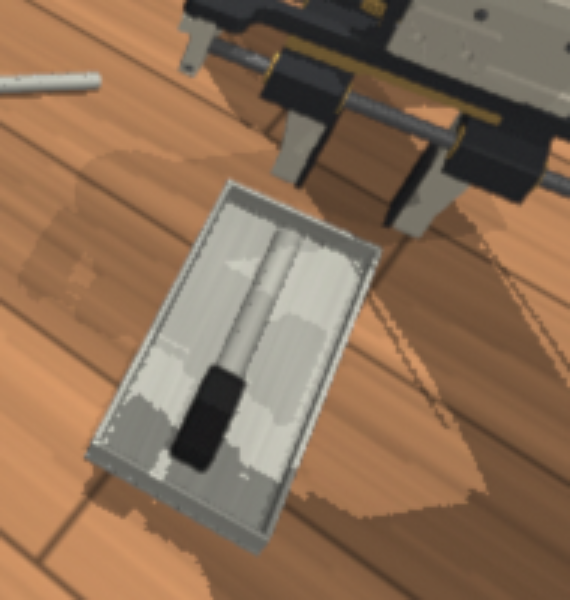

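View pics/w9.png

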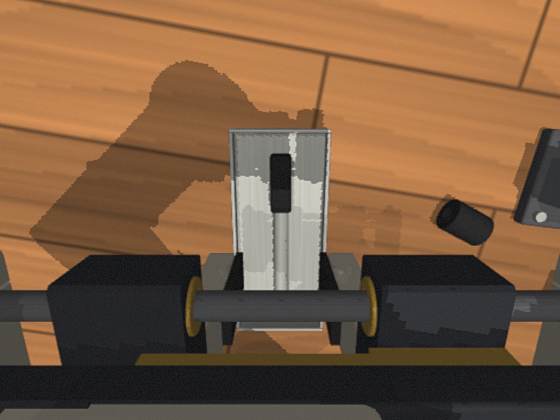

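The axle lies flat inside the tray (shaft crop (285,240) to grip (200,450)), clear of all walls. Next is the roller.

```bash
python3 -m handwheel '[0.2,-1.5,0.5,0,0,-0.1, 0.6,-4,1,0,0,-0.22, 1,-7,1.5,0,0,-0.34, 1.4,-10,1.5,0,0,-0.46, 1.9,-13,1.5,0,0,-0.58, 2.4,-16,1.5,0,0,-0.7, 2.9,-19,1.5,0,0,-0.82, 3.4,-22,1.5,0,0,-0.94]' 0 40
```

```text
time_s: 13.9
tcp_pos: [0.5668, 0.1557, 0.2607]
eef_rot: [-179.6, -0.6, -44.5]
contact_force: [-0.6, -0.2, 0.3]
gripper_width: 0.0871
```

```bash
python3 -m handwheel '[0.4,-2.5,0,0,0,-0.12, 0.8,-5,0,0,0,-0.24, 1.1,-7.5,0,0,0,-0.36, 1.4,-10,0,0,0,-0.48, 1.7,-12,0,0,0,-0.6, 1.9,-13,0,0,0,-0.7, 1.95,-13.4,0,0,0,-0.75, 1.95,-13.4,0,0,0,-0.75]'; python3 - <<'E'
from h import *
im,K,W=cap("wrist","w10.png")
s=sensors.get_state(); print(s['tcp_pos'],s['eef_rot'],s['joints'].round(1),s['gripper_width'])
E
```

```text
time_s: 14.7
tcp_pos: [0.5862, 0.021, 0.2614]
eef_rot: [-179.6, -0.5, -87.6]
contact_force: [0.3, 0.6, -1.1]
gripper_width: 0.0877
[0.58614888 0.02143125 0.26130896] [-179.56414044   -0.54151192  -87.44939633] [ 21.6  10.8  -8.4   0.7 -70.5 -19.3] 0.08785025430694589
```

View pics/w10.png

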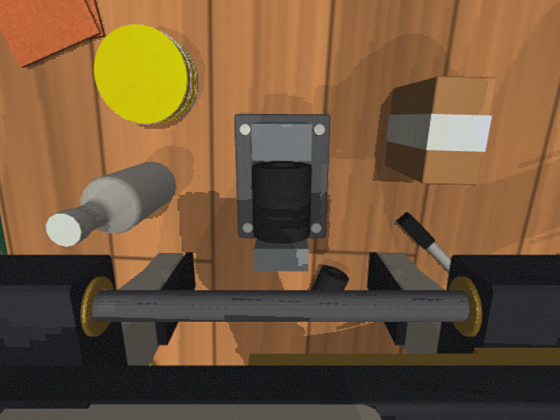

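The roller is at columns 252–311, rows 162–241, between the cheeks. Fork, bottle, discs and box are in place. I check the roller centre.

```bash
python3 - <<'E'
from h import *
im,K,W=load("w10.png")
q=lambda *a:onz(K,W,*a).round(4).tolist()
print("roller sides",q(251.5,205,.105),q(311.5,205,.105))
print("roller top ends",q(282,161.5,.133),q(282,241,.105))
print("near cheek",q(250,123.5,.13),q(312,123.5,.13),"far outer",q(254.5,271,.108),q(308.5,271,.108))
P=np.array([onz(K,W,*p,.018) for p in((235.5,114),(330,114.5),(325,237.5),(239,237.5))]);print("base",P.round(4).tolist())
# bottle cap
print("cap",q(67,229,.185))
E
```

```text
roller sides [0.6148, 0.0274, 0.105] [0.5579, 0.0249, 0.105]
roller top ends [0.5877, -0.0185, 0.133] [0.5843, 0.0624, 0.105]
near cheek [0.6152, -0.048, 0.13] [0.5645, -0.0501, 0.13] far outer [0.6103, 0.0942, 0.108] [0.5567, 0.0917, 0.108]
base [[0.6425, -0.0552, 0.018], [0.5359, -0.0592, 0.018], [0.5302, 0.0876, 0.018], [0.6372, 0.0925, 0.018]]
cap [0.7415, 0.0306, 0.185]
```

```bash
python3 -m handwheel '[0,0.05,-3,0,0,0, 0,0.05,-6.5,0,0,0, 0,0.05,-10,0,0,0, 0,0.05,-12.5,0,0,0, 0,0.05,-14.5,0,0,0, 0,0.05,-16,0,0,0, 0,0.05,-17,0,0,0, 0,0.05,-17.3,0,0,0]'; python3 - <<'E'
from h import *
cap("scene","s11.png")
im=cv2.imread("pics/s11.png"); cv2.imwrite("pics/s11c.png",cv2.resize(im[100:300,170:400],None,fx=3,fy=3)[:600])
s=sensors.get_state(); print(s['tcp_pos'],s['eef_rot'],s['contact_force'])
E
```

```text
time_s: 15.55
tcp_pos: [0.5857, 0.0222, 0.0875]
eef_rot: [-179.6, -0.6, -87.4]
contact_force: [0.1, -0.8, -0.0]
gripper_width: 0.0874
[0.58592099 0.0221378  0.0877783 ] [-179.60773522   -0.55520818  -87.38706117] [-0.09342262 -0.53266791 -0.40943145]
```

View pics/s11c.png

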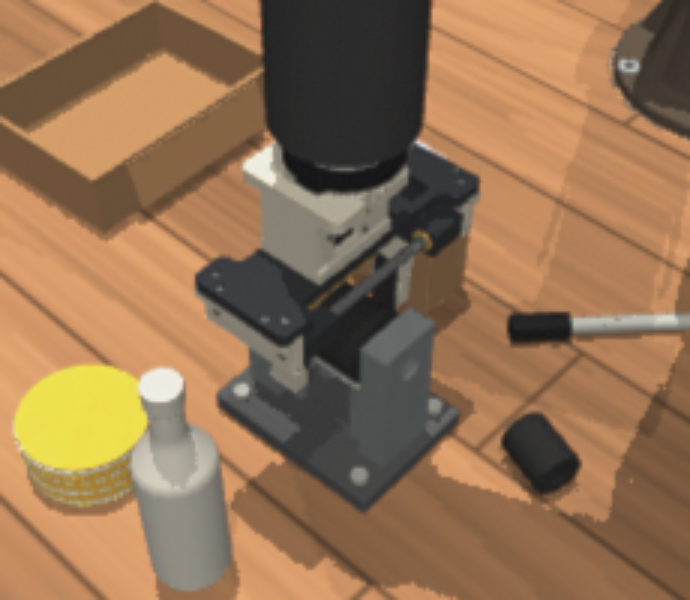

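The fingers straddle the roller between the cheeks with no contact force, and the bottle and box are clear. I close at 30 N.

```bash
python3 -m handwheel '[0,0,0,0,0,0, 0,0,0,0,0,0, 0,0,0,0,0,0, 0,0,0,0,0,0, 0,0,0,0,0,0, 0,0,0,0,0,0, 0,0,0,0,0,0, 0,0,0,0,0,0]' 255 30; python3 -c "
from h import *
s=sensors.get_state(); print(s['tcp_pos'],s['contact_force'],s['moment'],s['gripper_width'])"
```

```text
time_s: 16.4
tcp_pos: [0.587, 0.0224, 0.0884]
eef_rot: [-179.5, -0.5, -87.4]
contact_force: [3.9, 0.1, 2.8]
gripper_width: 0.0542
[0.58702638 0.02237806 0.08843752] [3.91864871 0.0524413  2.84598193] [ 0.04507183 -1.3208302  -0.01367071] 0.054230755326158016
```

```bash
python3 -m handwheel '[0,0,0,0,0,0, 0,0,0.3,0,0,0, 0,0,0.7,0,0,0, 0,0,1.2,0,0,0, 0,0,1.8,0,0,0, 0,0,2.5,0,0,0, 0,0,3.2,0,0,0, 0,0,4,0,0,0]'; python3 - <<'E'
from h import *
cap("scene","s12.png")
im=cv2.imread("pics/s12.png"); cv2.imwrite("pics/s12c.png",cv2.resize(im[100:300,170:400],None,fx=3,fy=3)[:600])
s=sensors.get_state(); print(s['tcp_pos'],s['eef_rot'],s['contact_force'],s['moment'],s['gripper_width'])
E
```

```text
time_s: 17.2
tcp_pos: [0.5869, 0.0223, 0.1291]
eef_rot: [-179.5, -0.5, -87.4]
contact_force: [-0.3, 0.4, -3.6]
gripper_width: 0.0545
[0.58785083 0.02254256 0.13068907] [-179.35752676   -0.52259307  -87.34946513] [ 0.2205814   0.00633493 -0.83409827] [ 0.13718947 -0.09489988  0.078233  ] 0.05427350068451996
```

View pics/s12c.png

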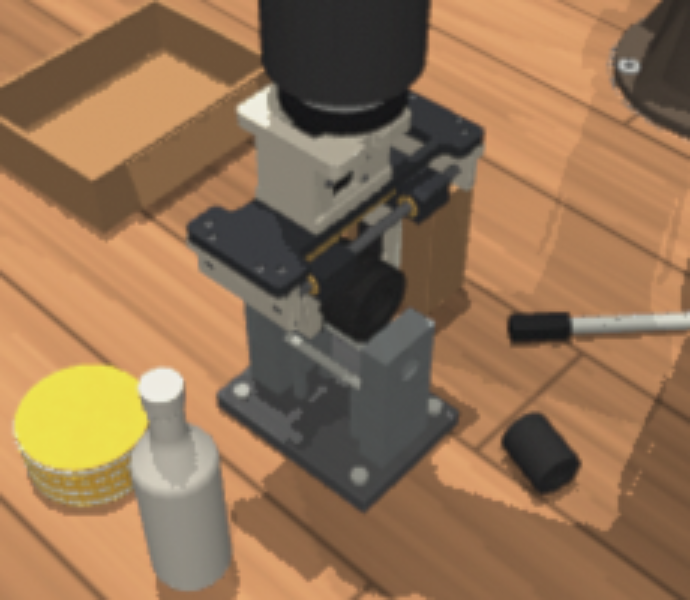

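The roller is lifted clear of the bars and level, and the fork stays put. I raise it and carry it over to the carton.

```bash
python3 -m handwheel '[0,0,1.5,0,0,0, 0,0,3.5,0,0,0, 0,0,6,0,0,0, 0,0,9,0,0,0, -0.3,-1,12,0,0,0, -1,-4,13,0,0,0, -2,-7.5,13,0,0,0, -3.2,-11,13,0,0,0]'; python3 -m handwheel '[-1.2,-4,0,0,0,0, -2.4,-8,0,0,0,0, -3.6,-12,0,0,0,0, -4.8,-16,0,0,0,0, -6,-20,0,0,0,0, -7.2,-23.5,0,0,0,0, -8.2,-26,0,0,0,0, -8.5,-27,0,0,0,0]'; python3 - <<'E'
from h import *
cap("scene","s13.png");cap("wrist","w13.png")
s=sensors.get_state(); print(s['tcp_pos'],s['eef_rot'],s['contact_force'],s['moment'],s['gripper_width'])
E
```

```text
time_s: 18.05
tcp_pos: [0.5556, -0.0882, 0.2614]
eef_rot: [-179.3, -0.5, -87.3]
contact_force: [-0.3, -1.0, -3.1]
gripper_width: 0.0548
time_s: 18.85
tcp_pos: [0.4693, -0.3602, 0.2614]
eef_rot: [-179.3, -0.5, -87.4]
contact_force: [0.1, 0.2, -2.9]
gripper_width: 0.0544
[ 0.4699683  -0.35922788  0.26130861] [-179.30529164   -0.49624029  -87.41898403] [ 0.27263652  0.45406568 -1.79105291] [ 0.16143632  0.13611547 -0.00381933] 0.05447502313670668
```

View pics/s13.png

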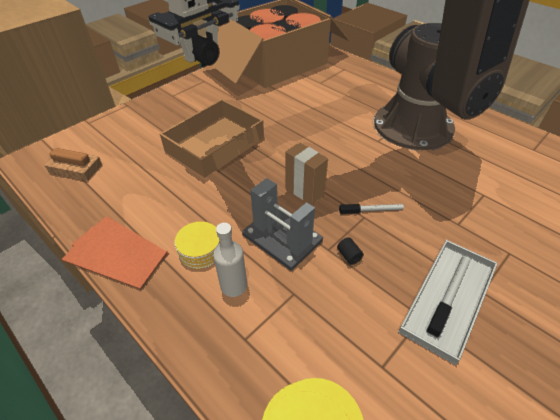

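View pics/w13.png

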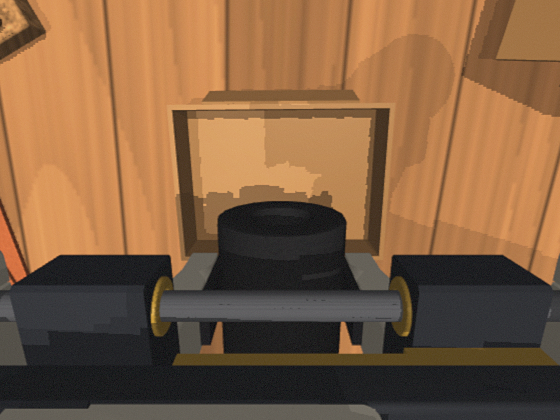

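```bash
python3 - <<'E'
from h import *
im,K,W=load("w13.png")
q=lambda *a:onz(K,W,*a).round(4).tolist()
print(q(170,106,.06),q(394,105,.06),q(183,257,.06),q(380,257,.06))
# roller end face: triangulate level: bore centre and rim top/bottom at end plane
print("end top/bottom rows if level:",[proj(K,W,[.4685,-.3592-.034,.2803+dz]).round(1).tolist() for dz in(.028,0,-.028)])
E
```

```text
[0.587, -0.4411, 0.06] [0.3626, -0.4521, 0.06] [0.5793, -0.2773, 0.06] [0.3563, -0.2886, 0.06]
end top/bottom rows if level: [[284.8, 244.9], [284.9, 221.1], [285.0, 204.8]]
```

The carton rim agrees with the top-view fit: centre about (0.471, −0.364). I descend.

```bash
python3 -m handwheel '[0,-0.2,-3,0,0,0, 0,-0.4,-7,0,0,0, 0,-0.4,-11,0,0,0, 0,-0.4,-15,0,0,0, 0,-0.4,-18.5,0,0,0, 0,-0.4,-21,0,0,0, 0,-0.4,-22.5,0,0,0, 0,-0.4,-23.3,0,0,0]'; python3 -m handwheel '[0,0,-0.2,0,0,0, 0,0,-0.4,0,0,0, 0,0,-0.6,0,0,0, 0,0,-0.8,0,0,0, 0,0,-0.8,0,0,0]'; python3 - <<'E'
from h import *
cap("scene","s14.png")
im=cv2.imread("pics/s14.png"); cv2.imwrite("pics/s14c.png",cv2.resize(im[40:240,100:330],None,fx=3,fy=3)[:600])
s=sensors.get_state(); print(s['tcp_pos'],s['eef_rot'],s['contact_force'],s['moment'],s['gripper_width'])
E
```

```text
time_s: 19.75
tcp_pos: [0.4698, -0.362, 0.0268]
eef_rot: [-179.4, -0.4, -87.4]
contact_force: [-0.1, -0.6, -3.1]
gripper_width: 0.0546
time_s: 20.25
tcp_pos: [0.4699, -0.362, 0.0191]
eef_rot: [-179.4, -0.5, -87.4]
contact_force: [-0.2, 0.8, -3.7]
gripper_width: 0.0542
[ 0.46994216 -0.36206898  0.0191398 ] [-179.39037404   -0.45257111  -87.36493808] [-0.4295479   0.38404105 -3.09999437] [0.00795423 0.1631422  0.02695092] 0.05423190214517375
```

View pics/s14c.png

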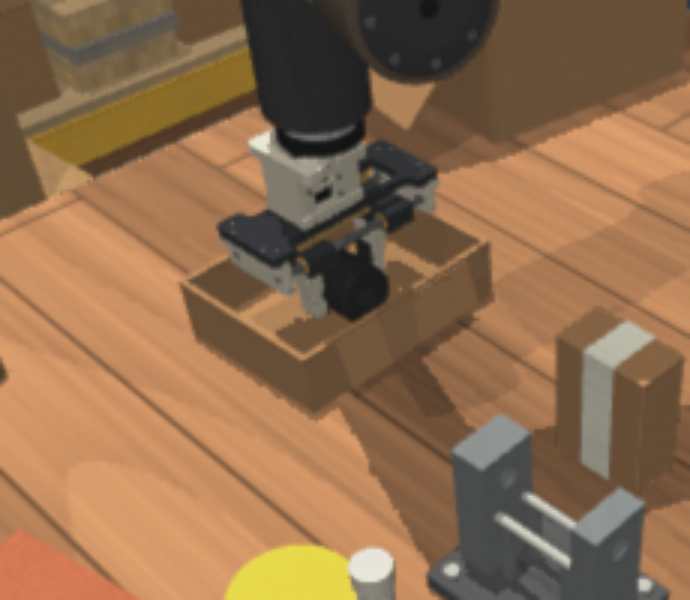

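The roller hangs inside the carton walls with the gripper body above the rim. I creep down to contact.

```bash
python3 -m handwheel '[0,0,-0.1,0,0,0, 0,0,-0.2,0,0,0, 0,0,-0.25,0,0,0, 0,0,-0.3,0,0,0, 0,0,-0.3,0,0,0]'; python3 - <<'E'
from h import *
s=sensors.get_state(); print(s['tcp_pos'],s['contact_force'],s['moment'],s['gripper_width'])
E
```

```text
time_s: 20.8
tcp_pos: [0.4701, -0.3623, 0.0174]
eef_rot: [-179.4, -0.5, -87.3]
contact_force: [-2.2, 3.4, 9.0]
gripper_width: 0.0545
[ 0.47013783 -0.36227154  0.01738621] [-2.19627484  3.39803536  8.98838622] [ 1.08898322  1.23584509 -0.0276673 ] 0.05447431829155621
```

Contact with the floor (+9 N). I ease off a millimetre and open.

```bash
python3 -m handwheel '[0,0,0.05,0,0,0, 0,0,0.05,0,0,0]'; python3 -m handwheel '[0,0,0,0,0,0, 0,0,0,0,0,0, 0,0,0,0,0,0, 0,0,0,0,0,0, 0,0,0,0,0,0, 0,0,0,0,0,0]' 20; python3 - <<'E'
from h import *
s=sensors.get_state(); print(s['tcp_pos'],s['contact_force'],s['moment'],s['gripper_width'])
cap("scene","s15.png")
im=cv2.imread("pics/s15.png"); cv2.imwrite("pics/s15c.png",cv2.resize(im[90:190,150:280],None,fx=5,fy=5))
E
```

```text
time_s: 21.0
tcp_pos: [0.4703, -0.3624, 0.0181]
eef_rot: [-179.3, -0.5, -87.3]
contact_force: [0.4, -0.0, -3.0]
gripper_width: 0.0542
time_s: 21.6
tcp_pos: [0.4704, -0.3624, 0.0181]
eef_rot: [-179.3, -0.5, -87.3]
contact_force: [0.6, -0.3, 0.1]
gripper_width: 0.0808
[ 0.47038084 -0.36238834  0.01809702] [ 0.63875578 -0.34773337  0.06953269] [0.09707077 0.2362083  0.04154993] 0.08075073290326394
```

View pics/s15c.png

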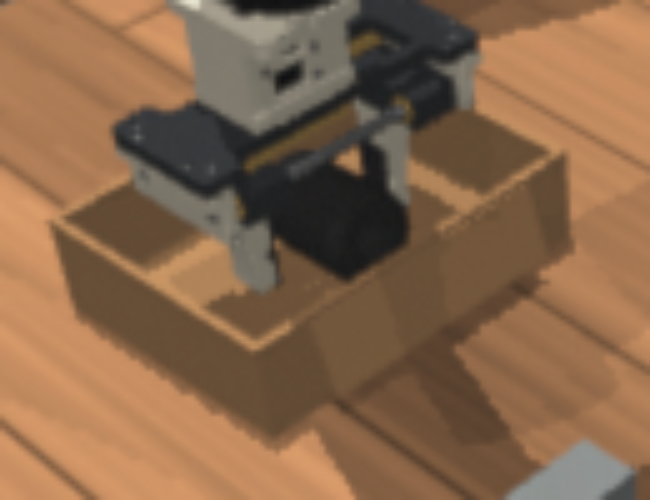

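```bash
python3 -m handwheel '[0,0,0,0,0,0, 0,0,0.5,0,0,0, 0,0,1.2,0,0,0, 0,0,2.5,0,0,0, 0,0,5,0,0,0, 0,0,9,0,0,0, 0,0,14,0,0,0, 0,0,19,0,0,0]' 0; python3 -m handwheel '[0,0,1,0,0,0, 0,0,1,0,0,0, 0,0,1,0,0,0, 0,0,1,0,0,0, 0,0,1,0,0,0, 0,0,1,0,0,0, 0,0,1,0,0,0, 0,0,1,0,0,0]'; python3 - <<'E'
from h import *
cap("scene","s16.png");cap("wrist","w16.png"); cap("top","t16.png")
a,_,_=load("top0.png");b,_,_=load("t16.png");cv2.imwrite("pics/cmp.png",np.vstack([x[100:280,100:480] for x in (a,b)]).repeat(1,0))
s=sensors.get_state(); print(s['tcp_pos'],s['contact_force'],s['gripper_width'])
E
```

```text
time_s: 22.45
tcp_pos: [0.4699, -0.3623, 0.2112]
eef_rot: [-179.3, -0.5, -87.3]
contact_force: [1.9, -0.9, -0.4]
gripper_width: 0.0875
time_s: 23.25
tcp_pos: [0.4698, -0.3622, 0.2208]
eef_rot: [-179.3, -0.5, -87.3]
contact_force: [0.2, 0.9, 0.1]
gripper_width: 0.0879
[ 0.46985731 -0.36224484  0.2210356 ] [-0.79403389 -0.57835592  0.28734242] 0.0876149965554877
```

View pics/s16.png

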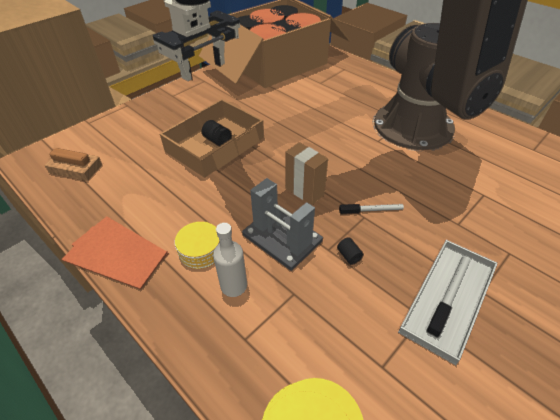

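View pics/w16.png

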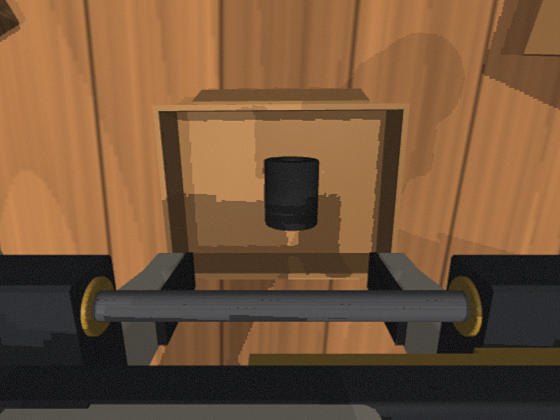

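View pics/cmp.png

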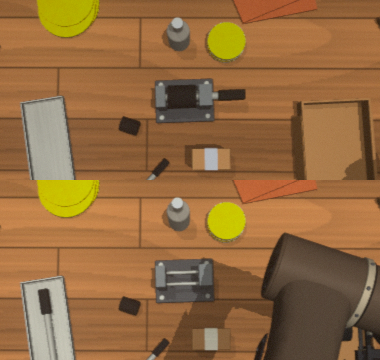

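The roller lies in the carton (wrist view 265–318, 157–229) and the axle in the tray. Fork, bottle, discs and box sit at their original pixels, and the gripper is clear. I check that nothing is still moving, then hand in.

```bash
python3 - <<'E'
from h import *
a,_,_=load("w16.png"); b,_,_=cap("wrist","w17.png")
print(cv2.absdiff(a,b)[140:240,240:340].mean())
for n in("w16.png","w17.png"):
    m=(load(n)[0].max(2)<50).astype(np.uint8); m[:140]=0;m[240:]=0;m[:,:240]=0;m[:,340:]=0; print(cv2.boundingRect(m))
print(r.close_job())
E
```

```text
2.7706666666666666
(265, 157, 54, 73)
(265, 157, 54, 73)
the job is handed in; nothing more can be done
None
```

The job is done and handed in, using about 23 s of the 69 s allowed.

- **Axle:** I gripped the larger axle by its square grip and drew it about 15 cm straight out of the sleeve. Forces stayed within about 2 N and the fork did not move. I carried it over the fork and laid it tip-first into the steel tray. The grip end was a few millimetres up when I let go, because the fingertips would otherwise have touched the tray floor.
- **Roller:** I lifted the larger roller straight up out of the fork and lowered it into the carton until it touched the floor, at about 9 N. I eased off, released it and withdrew upwards.

**Last checks:**
- The axle lies inside the tray walls.
- The roller lies near the middle of the carton and was still: its outline was the same in two successive pictures.
- The fork, bottle, disc stack and stock box look unmoved in before-and-after top views, judged by eye.
- The gripper was open and about 20 cm up, touching nothing.

No check failed. One thing was a few millimetres off: the tool started about 4 mm to one side on the first descent to the tray, and I corrected that before releasing the axle.

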